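# Uncap a ring on its soldering carriage and slide it home under the fume hood

## Robot

A 6-joint arm with a two-finger parallel gripper is mounted at the origin on the work surface. World frame = base frame: x ahead of the robot, y to its left, z up, the work surface at z = 0. Lengths are in m, angles in rad, forces in N, time in s.
With the tool pointing down it reaches from about 0.3 to 0.875 m from the base axis. Payload 6.4 kg.
Tool frame: the origin (TCP) lies between the finger pads; the fingertips stand 25 mm ahead of it and the grasp point (between the pads) lies 6 mm ahead of it; z points along the fingers, y is the line along which they close (so a half turn about z gives the same grasp; the last joint's range is limited). The gripper opens to 85 mm and grips with 20 to 120 N. Pads are 22 mm wide; open, the fingers measure 114 mm over their backs; the gripper's body (76 mm by 85 mm) begins 54 mm behind the grasp point. The pads swing forward as they close: fully open they stand 13 mm farther back than shut.
Start: joints at [1.045, 0.181, 1.607, -0, 1.354, -0.206], TCP at [0.181, 0.546, 0.256] pointing down, gripper open.
Joint ranges: [-2.99, 2.99], [-0.89, 2.07], [0.3, 2.58], [-1.14, 4.28], [0, 2.63], [-3.12, 3.12]. Speed limits (rad/s): [2.57, 2.57, 3.01, 3.14, 3.14, 3.14].

## Interface

Orientations are given as a unit quaternion [w, x, y, z].
In Python, from bench import ctrl gives the robot as it stands.
- The arm moves only by the tool servo_tool, never from a script. Its argument "series" is text: rows parted by semicolons, each of 7 numbers parted by spaces: the gripper command: -1 is fully open, 1 is shut, values between are in proportion, then the shift along the tool's x, y, z in m, then the turn, a rotation vector about the tool's x, y, z in degrees. A call has 1 to 12 rows; each row is the pose to reach, as a shift and turn from the pose commanded when the call began, along the tool's axes at that moment; what a row does not reach only later rows make up. A row lasts 1/12 s, in which the tool goes at most 41.7 mm and 7.16 degrees, less where a joint would pass 70% of its speed; a pose out of reach is approached as far as the arm can. A call with a gripper value outside its range is refused whole. The fingers move at their own pace and stop on an object; the grip force is fixed at half the most. Time passes only in rows, so rows that repeat a pose let the fingers close. It gives the time, the measured TCP pose, the force, the opening and the grip force at its end, in the units of the state.
- ctrl.get_obs(): the state, without advancing time (a new reading comes with each control period).
- ctrl.camera(name): name is "scene" or "side" or "wrist"; returns a dict with "img" (384x512x3 uint8, red, green, blue), "z_map" (384x512 float32, m along the optical axis (not along the pixel's ray), 0 where there is no reading), "fovy" (degrees; the focal length in pixels is half the picture's height over the tangent of half this angle, whatever the lens; pixels are square), "cx", "cy" (the principal point, pixels), "extrinsics" (4x4, takes a point from camera to world coordinates); the wrist camera has in their place "T_tool_cam" (4x4, takes a point from camera to tool coordinates, whose origin is the TCP and whose axes are the flange's). Camera axes: x right, y down, z forward; pixel columns grow to the right and rows downward; lengths in m; the calibration is good to about 2 mm. A picture is of the moment at which its call begins: read the wrist's pose just before it.
- ctrl.hand_in(): hands the job in; it is judged then, once.
The state is a dict: "time_s": time; "q": joint angles; "dq": joint speeds; "joint_efforts": joint torques, N m; "eef_pos": TCP position; "eef_rot": TCP orientation; "wrist_force": force on the tool from outside, world axes, zero at the start; "torque": the same for the moment, N m; "opening": opening from 0.0 (shut) to 1.0 (fully open); "grasp_force": force on a finger pad.
Only numpy, scipy, OpenCV 4.12 (cv2) and the standard library are available. Lean on these libraries where they do the work, as an engineer would, in place of code of your own. Each camera call takes 0.05 s, during which the arm holds its last target. There are 200 camera calls.

## Task

The soldering carriage, with a ring on it under a loose dust cap, is parked with its tail under the roof of the parking bay: lift the cap off and stand it upright in the middle of the empty round dish. Draw the carriage out level, set it down in front of the fume hood, nose towards it and in line with its lane, and let go; then take it again at its tail post and slide it between the rails and under the clear shield until it is fully home against the stop. Do not touch the ring with the gripper, and leave the tin, the spool and the spare charcoal block where they are.

Things in the scene. Friction and masses are not known exactly. Their poses are not given: they have to be found in the camera images.
- carriage: Loose sledge, 0.4 kg: aluminium plate 180 long (x), 54 wide (y), 10 mm thick, a black charcoal block on it, a steel post at its tail. Origin on the underside, middle line, 85 mm from the nose edge, 95 mm from the tail edge; x to the nose, z up. On the block, at x = +50 mm, a white pedestal 28 dia., top at z = 40 mm, bears the ring (its top at z = 60 mm).
- ring: Gold-coloured finger ring, 20 mm outer dia., standing upright on the carriage's pedestal and fixed to it, hidden under the cap at the start. Origin at its foot, 50 mm ahead of the carriage's origin and 40 mm above its underside. The gripper must not touch it.
- tail_post (a point): Centre of the top of the carriage's tail post: a steel post 18 (along the carriage's x) by 14 (along its y) mm, from z = 10 to z = 50 mm, 80 mm behind the carriage's origin. Under the bay's roof at the start.
- block_grip (a point): Point on the carriage's middle line at the top of its black block, 32 mm above its underside, straight above its origin and near the centre of mass: pinch the block here across its sides to carry the carriage. The block is 46 wide (carriage's y), from x = -30 to +80 mm, z = 10 to 32 mm; the plate below it is wider, so the fingertips must stay over z = 10 mm.
- shield_edge (a point): Middle of the front edge of the hood's clear shield, on its underside, 75 mm above the bench and 35 mm outside the hood's origin. The shield is 130 wide, 5 mm thick, and reaches from here to the grey body, on two thin posts 118 mm apart, 7 mm behind the edge. When the carriage is home its tail post stands 45 mm outside this edge.
- cap: Loose dust cap, 0.05 kg: upturned aluminium cup, 42 mm outer dia., 40 mm high, wall 3 mm, with a black knob on top (16 mm dia., z = 50 to 62 mm, on a 12 mm neck). Origin at the centre of its open lower rim, z up. It starts standing on the carriage's block, rim 32 mm above the bench, around pedestal and ring, which reach 28 mm up into it; knob top at 94 mm, too tall for the hood.
- dish: Fixed shallow round steel dish for the cap, 66 mm outer dia., 14 mm high, inner floor 4 mm above the bench and 56 mm wide. Origin at the centre of its underside. It may stand in any of three places, the tin and the spool in the others.
- bay: Fixed grey parking bay. Origin on the bench, where the carriage's origin is at the start (within 6 mm); x points the way out (where the nose points). Roof from x = -110 to -45 mm, underside 58, top 63 mm above the bench; side walls under it 76 mm apart; back wall face at x = -100 mm. Draw the carriage 60 mm along x before lifting it over 5 mm.
- hood: Fixed grey fume hood, 130 wide, 200 mm high, with a lane into it. Origin on the bench, where the carriage's origin belongs when fully home; x points the way in. Stop face at x = +85 mm. Guide rails 14 mm high, 62 mm apart, from x = -45 mm inwards, flared out to 100 mm apart at x = -90 mm. The grey body overhangs the lane from x = +30 mm, underside 75 mm.
- tin: Bystander: closed round aluminium tin, 42 mm dia., 45 mm high, loose; origin at the centre of its underside. Leave it alone.
- spool: Bystander: wooden spool, 44 mm dia., 32 mm high, loose; origin at the centre of its underside. Leave it alone.
- charcoal: Bystander: spare charcoal block 40 x 60 x 25 mm, loose; origin at the centre of its underside. Leave it alone.
Things that resemble listed ones, but are neither listed nor needed, are in the scene too. There is more than one size of the carriage; the one meant has the size given above. Leave any purple or red look-alike of the cap alone.

How it is judged:
By the outcome, as a careful person would: the job done as asked, in the order asked, and still so for the second after the job is handed in, with the robot touching nothing.
It also fails if it takes over 58 s, if anything falls off the work surface, if the arm or the gripper's body presses on something with over 40 N, if the wrist force passes 120 N, or if a joint passes its speed limit or range.

## Working session

There is one attempt and no reset: what is moved stays moved. The work goes in short steps, Python scripts to look and compute and a tool call to move; the robot and the scene stay as the last step left them, time stands still between calls to the robot, and variables do not carry over. Pictures are saved under pics/ and viewed, at most 10 in all, crops included, and the job is handed in when it is done.

Besides the shell and the picture viewer there is one more tool, called after "Emit:" in YAML: its name, and indented under it one key for each argument. servo_tool: Moves the arm, as the interface text tells. Its arguments: {"type":"object","properties":{"series":{"type":"string"}},"required":["series"]}

```bash
ls; mkdir -p pics; cat > h.py <<'E'
import numpy as np, cv2
from bench import ctrl
from scipy.spatial.transform import Rotation as R
def tool():
    o=ctrl.get_obs(); q=o["eef_rot"]; T=np.eye(4)
    T[:3,:3]=R.from_quat([q[1],q[2],q[3],q[0]]).as_matrix(); T[:3,3]=o["eef_pos"]; return T
def cam(n):
    T=tool(); c=ctrl.camera(n)
    E=np.array(c["extrinsics"]) if n!="wrist" else T@np.array(c["T_tool_cam"])
    f=192/np.tan(np.radians(c["fovy"])/2)
    return c["img"],c["z_map"],f,c["cx"],c["cy"],E
def cloud(c):
    im,z,f,cx,cy,E=c
    v,u=np.mgrid[:384,:512]
    P=np.stack([(u-cx)/f*z,(v-cy)/f*z,z],-1)
    W=P@E[:3,:3].T+E[:3,3]; W[z<=0]=np.nan; return W
def ray(c,u,v,h):
    im,z,f,cx,cy,E=c
    d=E[:3,:3]@np.array([(u-cx)/f,(v-cy)/f,1]); o=E[:3,3]
    return o+d*(h-o[2])/d[2]
E
python3 - <<'E'
from h import *
a=cam("scene");b=cam("side")
np.savez("/tmp/s.npz",a=a[0])
import pickle; pickle.dump((a,b),open("/tmp/ab.pkl","wb"))
for n,c in(("scene",a),("side",b)):
    cv2.imwrite(f"pics/{n}0.png",cv2.resize(c[0][:,:,::-1],(800,600)))
    print(n,c[2:5],c[5].round(3).tolist())
print(ctrl.get_obs())
E
```

```text
pics
scene (np.float64(419.53740973770505), 258.67879078166703, 193.20081212726635) [[-0.497, 0.68, -0.539, 1.067], [0.868, 0.39, -0.307, 0.411], [0.002, -0.621, -0.784, 0.874], [0.0, 0.0, 0.0, 1.0]]
side (np.float64(452.6941113135171), 254.5108454708621, 199.1894489344339) [[0.914, -0.213, 0.345, 0.062], [-0.405, -0.472, 0.783, -0.822], [-0.004, -0.856, -0.517, 0.71], [0.0, 0.0, 0.0, 1.0]]
{'time_s': 0.1, 'q': array([ 1.04469588e+00,  1.81471915e-01,  1.60788559e+00, -1.39119035e-05,
        1.35380796e+00, -2.06294971e-01]), 'dq': array([-0.00102474, -0.00077211, -0.0019231 ,  0.0023921 ,  0.00015608,
       -0.00169444]), 'joint_efforts': array([-1.70084572e-04, -4.45869112e+01, -3.52238595e+01, -2.59500939e-04,
        4.16206065e-03,  1.21958482e-05]), 'eef_pos': array([0.18052313, 0.5454529 , 0.25548215]), 'eef_rot': array([-2.75245393e-04,  1.59220653e-01,  9.87242708e-01, -7.36695752e-04]), 'wrist_force': array([-0.3264341 ,  0.14763189,  0.06209514]), 'torque': array([-0.00959481, -0.0135651 ,  0.03437132]), 'grasp_force': 0.0, 'opening': 1.0042508844113347}
```

View pics/scene0.png

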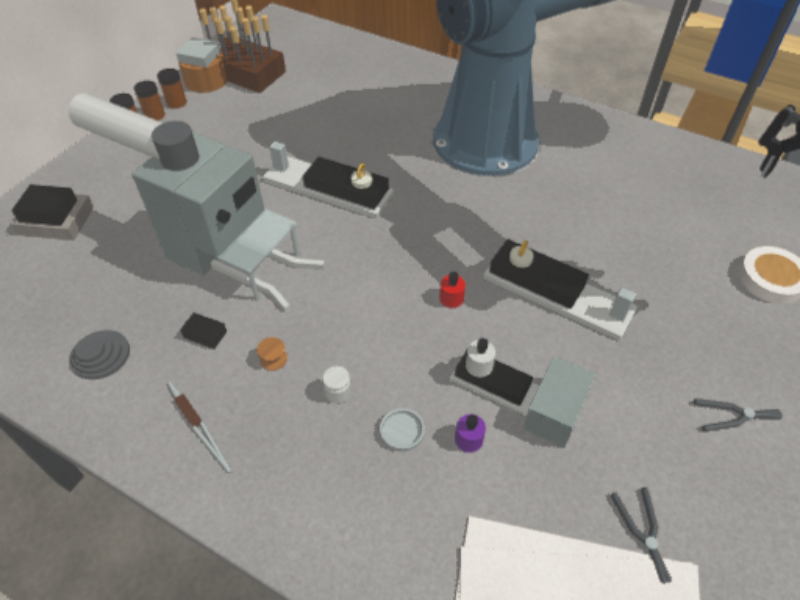

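View pics/side0.png

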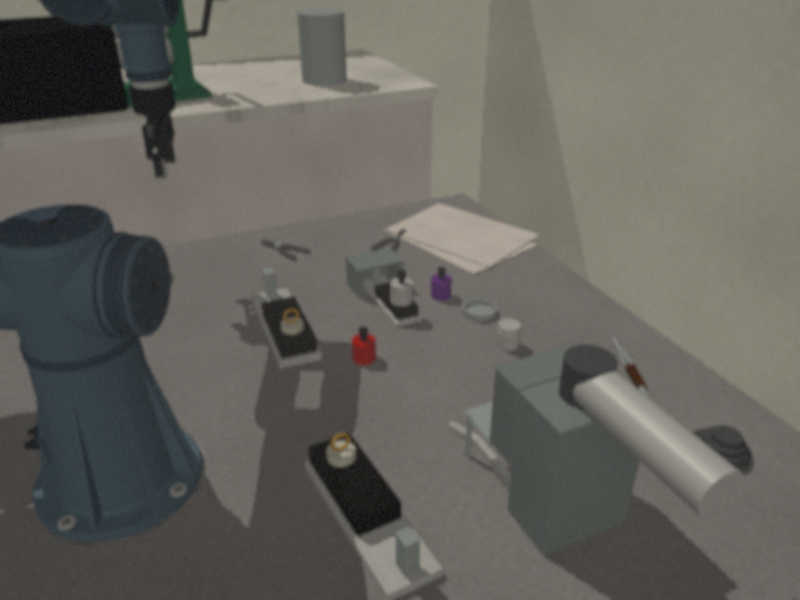

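The scene picture (800×600) shows the capped carriage in its bay, cap at (480,355) and bay at (555,400). The dish is at (402,430), the tin at (337,385), the spool at (272,353) and the hood at (200,210), with its lane opening towards (290,290). The purple cap at (470,433) stands near the dish.

```bash
python3 - <<'E'
from h import *
import pickle
a,b=pickle.load(open("/tmp/ab.pkl","rb"))
for n,c in(("scene",a),("side",b)):
    W=cloud(c); g=c[0].max(2).astype(int); s=g-c[0].min(2)
    def roi(x0,x1,y0,y1):
        m=np.zeros((384,512),bool); m[int(y0*.64):int(y1*.64),int(x0*.64):int(x1*.64)]=1; return m
    if n=="scene": r=dict(blk=(450,535,345,405),bay=(520,595,355,445),dish=(375,430,400,455),cap=(462,500,330,385),shield=(215,305,205,290),tin=(318,355,362,405),purple=(452,490,408,455),hood=(130,270,110,280),rails=(200,330,240,310))
    else: r=dict(blk=(365,422,265,325),bay=(343,410,245,295),dish=(458,505,295,325),cap=(385,418,265,310),shield=(440,520,390,475),tin=(490,530,310,355),purple=(428,455,263,302),hood=(490,640,340,550),rails=(430,520,390,480))
    def show(k,m,hull=True):
        P=W[m&np.isfinite(W[...,2])]
        if len(P)<5: print(n,k,"few");return
        q=cv2.minAreaRect(P[:,:2].astype(np.float32)*1000)
        print(n,k,len(P),"med",np.median(P,0).round(4),"rect",np.round(q[0],1),np.round(q[1],1),round(q[2],1))
    z=W[...,2]
    show("blk",roi(*r["blk"])&(g<60)&(abs(z-.032)<.006))
    show("bayroof",roi(*r["bay"])&(abs(z-.063)<.004))
    show("dish",roi(*r["dish"])&(abs(z-.013)<.004))
    show("dishall",roi(*r["dish"])&(z>.004))
    show("knob",roi(*r["cap"])&(g<70)&(z>.088))
    show("capshoulder",roi(*r["cap"])&(g>100)&(abs(z-.073)<.004))
    show("shield",roi(*r["shield"])&(abs(z-.080)<.004))
    show("tin",roi(*r["tin"])&(abs(z-.045)<.004))
    show("purple",roi(*r["purple"])&(z>.03)&(s>40))
    show("hoodtop",roi(*r["hood"])&(abs(z-.2)<.005))
    show("rails",roi(*r["rails"])&(abs(z-.014)<.004))
E
```

```text
scene blk 516 med [0.544  0.2848 0.0302] rect [539.7 265.6] [ 46.3 108.7] 1.4
scene bayroof 1095 med [0.5389 0.3695 0.0615] rect [536.7 368.6] [103.6  65. ] 1.8
scene dish 158 med [0.6796 0.1861 0.0121] rect [679.2 186. ] [64.9 63.8] 31.3
scene dishall 266 med [0.6776 0.1856 0.0102] rect [679.2 185.9] [64.9 63.9] 30.6
scene knob 32 med [0.5394 0.2405 0.0918] rect [539.  240.8] [14.7 11.8] 16.6
scene capshoulder 136 med [0.5438 0.2447 0.0706] rect [539.7 240.3] [42.1 38.7] 36.8
scene shield 914 med [ 0.5295 -0.1819  0.0783] rect [ 527.6 -181.6] [132.2  70.5] 0.4
scene tin 184 med [0.6706 0.0674 0.0435] rect [671.3  66.8] [37.4 37.1] 32.7
scene purple 205 med [0.6469 0.2803 0.0383] rect [642.5 277.3] [40.1 39. ] 19.1
scene hoodtop 1509 med [ 0.5462 -0.2639  0.1978] rect [ 528.4 -290.1] [131.7 157. ] 0.7
scene rails 312 med [ 0.5619 -0.1587  0.0123] rect [ 527.5 -182. ] [123.6 181.6] 2.3
side blk 119 med [0.5216 0.2623 0.0304] rect [533.5 261.6] [ 43.5 110.9] 0.1
side bayroof 352 med [0.5299 0.3606 0.0623] rect [533.5 308.8] [102.  184.9] 0.4
side dish 84 med [0.6782 0.1833 0.0119] rect [676.7 185.6] [66.9 63. ] 61.9
side dishall 191 med [0.6746 0.1806 0.009 ] rect [671.2 145. ] [149.   62.7] 83.2
side knob 19 med [0.5349 0.2353 0.0927] rect [533.7 237.6] [19.2 11.6] 65.7
side capshoulder 64 med [0.5317 0.2331 0.0713] rect [535.3 237.3] [42.4 38.1] 66.6
side shield 291 med [ 0.4663 -0.1768  0.0795] rect [ 461.1 -211.9] [141.4  41.4] 73.3
side tin 96 med [0.6663 0.0643 0.0441] rect [667.9  66.5] [38.5 36.6] 52.6
side purple 24 med [0.6288 0.2718 0.0391] rect [636.4 270.2] [29.4 31.1] 63.5
side hoodtop 1608 med [ 0.4871 -0.2758  0.1992] rect [ 491.7 -295.9] [212.8 118.5] 67.6
side rails 218 med [ 0.4844 -0.1707  0.0132] rect [ 476.1 -165.2] [ 32.6 136.5] 1.7
```

```bash
cat >> h.py <<'E'
def mv(x,y,z,yaw):
    "shift/turn to world TCP pose, tool down, tool y axis at yaw deg (mod 180)"
    T=tool(); best=None
    for k in(0,180):
        a=np.radians(yaw+k); Y=np.array([np.cos(a),np.sin(a),0]); Z=np.array([0,0,-1.]); X=np.cross(Y,Z)
        rv=R.from_matrix(T[:3,:3].T@np.stack([X,Y,Z],1)).as_rotvec(degrees=True)
        if best is None or np.linalg.norm(rv)<np.linalg.norm(best): best=rv
    print("shift mm",(T[:3,:3].T@(np.array([x,y,z])-T[:3,3])*1000).round(1),"turn",best.round(2))
E
python3 - <<'E'
from h import *
mv(.5365,.239,.22,1.5)
print(np.array(ctrl.camera("wrist")["T_tool_cam"]).round(3))
E
```

```text
shift mm [-434.3 -178.9   35.6] turn [-9.000e-02  4.000e-02  7.018e+01]
[[ 0.    -0.96  -0.28   0.071]
 [ 1.    -0.     0.002  0.   ]
 [-0.002 -0.28   0.96  -0.117]
 [ 0.     0.     0.     1.   ]]
```

Emit:
servo_tool:
  series: "-1 -36 0 0 0 0 0"

```text
time_s: 0.23
eef_pos: [0.2151, 0.5342, 0.2558]
eef_rot: [-0.002, 0.156, 0.988, -0.0]
wrist_force: [0.5, 0.8, 1.1]
opening: 1.001
grasp_force: 0.0
```

```bash
python3 -c "
from h import *
o=ctrl.get_obs();print(o['time_s'],o['eef_pos'],o['eef_rot']); mv(.5365,.239,.22,1.5)"
```

```text
0.2333 [0.21513014 0.53418703 0.2558132 ] [-1.73793614e-03  1.56014528e-01  9.87753228e-01 -8.88702864e-05]
shift mm [-396.8 -181.7   34.6] turn [-0.16 -0.14 70.55]
```

Emit:
servo_tool:
  series: "-1 -0.033 -0.015 0.003 0 0 6; -1 -0.066 -0.030 0.006 0 0 12; -1 -0.099 -0.045 0.009 0 0 18; -1 -0.132 -0.060 0.012 0 0 24; -1 -0.165 -0.076 0.015 0 0 30; -1 -0.198 -0.091 0.018 0 0 36; -1 -0.231 -0.106 0.021 0 0 42; -1 -0.264 -0.121 0.024 0 0 48; -1 -0.297 -0.136 0.027 0 0 54; -1 -0.33 -0.152 0.03 0 0 60; -1 -0.363 -0.167 0.033 0 0 66; -1 -0.392 -0.182 0.035 0 0 70.5"

```text
time_s: 1.23
eef_pos: [0.5365, 0.235, 0.2207]
eef_rot: [-0.0, 0.702, 0.712, -0.0]
wrist_force: [0.8, -0.1, 0.4]
opening: 0.999
grasp_force: 0.0
```

Emit:
servo_tool:
  series: "0 0 0 0 0 0 0; 0 0 0 0 0 0 0; 0 0 0 0 0 0 0"

```text
time_s: 1.48
eef_pos: [0.5347, 0.2368, 0.2208]
eef_rot: [-0.001, 0.7, 0.714, -0.0]
wrist_force: [-0.6, -0.4, -0.3]
opening: 0.603
grasp_force: 0.0
```

```bash
python3 - <<'E'
from h import *
import pickle
c=cam("wrist"); pickle.dump(c,open("/tmp/w1.pkl","wb"))
cv2.imwrite("pics/w1.png",c[0][:,:,::-1])
mv(.5365,.239,.22,1.5)
W=cloud(c);z=W[...,2];g=c[0].max(2)
near=np.hypot(W[...,0]-.5365,W[...,1]-.239)<.03
for k,m in(("knob",near&(abs(z-.094)<.004)),("shoulder",near&(abs(z-.072)<.003)),("blk",(g<60)&(abs(z-.032)<.004)),("roof",(abs(z-.063)<.003)&(W[...,1]>.3))):
    P=W[m]; 
    if len(P)>5:
        q=cv2.minAreaRect(P[:,:2].astype(np.float32)*1000); print(k,len(P),P.mean(0).round(4),np.round(q[0],1),np.round(q[1],1),round(q[2],1))
E
```

```text
shift mm [1.6 2.1 1. ] turn [-0.05 -0.01 -0.25]
knob 296 [0.5372 0.2411 0.0935] [537.4 240.9] [15.1 15.4] 39.9
shoulder 1355 [0.5372 0.2427 0.0716] [537.1 240.8] [41.2 40.7] 45.7
blk 3906 [0.5024 0.2812 0.0317] [452.4 244.7] [152.3 215.8] 89.7
roof 8646 [0.5342 0.3626 0.0628] [456.  360.3] [258.   50.5] 1.3
```

View pics/w1.png

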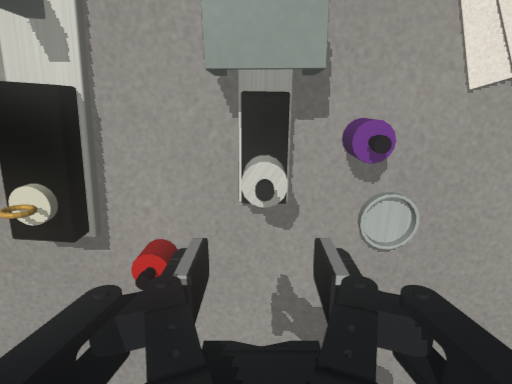

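The wrist picture shows the cap at (265,182), the bay roof above it, the dish at (389,221), the purple cap at (370,140) and the red cap at (155,262). The measured knob height (93.5 mm) and cup diameter (41 mm) match the given sizes.

Emit:
servo_tool:
  series: "-0.2 0.004 0.0025 0.035 0 0 0; -0.2 0.004 0.0025 0.07 0 0 0; -0.2 0.004 0.0025 0.095 0 0 0; -0.2 0.004 0.0025 0.11 0 0 0; -0.2 0.004 0.0025 0.118 0 0 0; -0.2 0.004 0.0025 0.118 0 0 0; -0.2 0.004 0.0025 0.118 0 0 0; 1 0.004 0.0025 0.118 0 0 0; 1 0.004 0.0025 0.118 0 0 0; 1 0.004 0.0025 0.118 0 0 0; 1 0.004 0.0025 0.118 0 0 0; 1 0.004 0.0025 0.118 0 0 0"

```text
time_s: 2.53
eef_pos: [0.5384, 0.2411, 0.1047]
eef_rot: [0.001, 0.7, 0.714, 0.001]
wrist_force: [-2.1, 0.0, 6.2]
opening: 0.157
grasp_force: 58.5
```

```bash
python3 - <<'E'
from h import *
import pickle
c=pickle.load(open("/tmp/w1.pkl","rb"))
W=cloud(c);z=W[...,2];g=c[0].astype(int)
def show(k,m):
    P=W[m]; q=cv2.minAreaRect(P[:,:2].astype(np.float32)*1000); print(k,len(P),np.round(q[0],1),np.round(q[1],1),round(q[2],2))
d=np.hypot(W[...,0]-.679,W[...,1]-.186)<.05
show("dish",d&(abs(z-.014)<.003))
m=np.zeros_like(d); m[75:210,220:310]=1
show("blk",m&(g.max(2)<60)&(abs(z-.032)<.004))
m[:]=0; m[60:75,200:330]=1
show("roof",(abs(z-.063)<.003)&(W[...,1]>.3)&(W[...,0]>.45))
show("red",(g[...,0]-g[...,1]>80)&(g[...,2]<60)&(z>.02)&(W[...,0]>.4))
print(ctrl.get_obs()["eef_pos"])
E
```

```text
dish 665 [677.5 186.2] [64.8 65.4] 9.84
blk 3184 [537.7 266.2] [ 44.4 108.7] 0.24
roof 8613 [535.  362.1] [99.9 50.5] 1.32
red 611 [417.2 142.3] [37.7 26.6] 8.56
[0.53843873 0.24106207 0.1047398 ]
```

Emit:
servo_tool:
  series: "1 0 0 -0.015 0 0 0; 1 0 0 -0.045 0 0 0; 1 0 0 -0.07 0 0 0; 1 0 0 -0.07 0 0 0; 1 -0.012 0.03 -0.07 0 0 0; 1 -0.027 0.065 -0.07 0 0 0; 1 -0.042 0.1 -0.07 0 0 0; 1 -0.052 0.125 -0.07 0 0 0; 1 -0.058 0.139 -0.07 0 0 0; 1 -0.058 0.139 -0.07 0 0 0; 1 -0.058 0.139 -0.07 0 0 0; 1 -0.058 0.139 -0.07 0 0 0"

```text
time_s: 3.53
eef_pos: [0.6766, 0.186, 0.1725]
eef_rot: [-0.001, 0.7, 0.714, -0.001]
wrist_force: [-0.7, -0.6, 0.4]
opening: 0.153
grasp_force: 58.9
```

```bash
python3 - <<'E'
from h import *
import pickle
c=cam("wrist"); pickle.dump(c,open("/tmp/w2.pkl","wb"));cv2.imwrite("pics/w2.png",c[0][:,:,::-1])
W=cloud(c);z=W[...,2];g=c[0].astype(int)
print(tool()[:3,3])
def show(k,m):
    P=W[m]; q=cv2.minAreaRect(P[:,:2].astype(np.float32)*1000); print(k,len(P),np.round(q[0],1),np.round(q[1],1),round(q[2],2))
d=np.hypot(W[...,0]-.678,W[...,1]-.186)<.05
show("dish",d&(abs(z-.014)<.003))
for h in(.1,.12,.13,.14,.15): 
    m=d&(abs(z-h)<.005)
    if m.sum()>5: show(h,m)
E
```

```text
[0.67653565 0.18632962 0.17277833]
dish 657 [678.6 193.3] [50.7 65.2] 84.66
0.1 102 [674.2 198.7] [40.  15.2] 5.06
0.12 299 [675.1 198.4] [40.4 15.8] 2.66
0.13 370 [675.7 198.4] [40.4 15.9] 1.39
0.14 1942 [677.8 187.4] [37.  40.7] 36.69
0.15 312 [676.6 186.9] [37.  22.6] 0.96
```

View pics/w2.png

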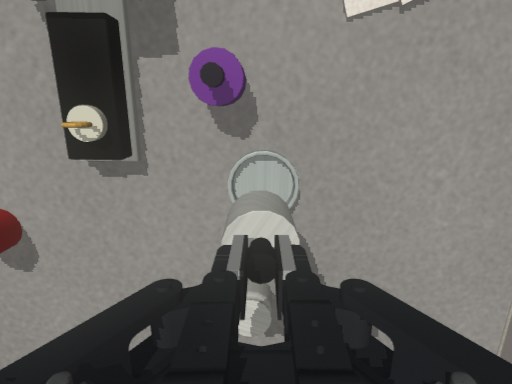

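The cap hangs from the gripper straight over the dish (rim at (263,183)), tilted about 3° sideways. I shift 3 mm and lower it.

Emit:
servo_tool:
  series: "1 0 0.003 0.03 0 0 0; 1 0 0.003 0.06 0 0 0; 1 0 0.003 0.08 0 0 0; 1 0 0.003 0.088 0 0 0; 1 0 0.003 0.093 0 0 0; 1 0 0.003 0.096 0 0 0; 1 0 0.003 0.097 0 0 0; 1 0 0.003 0.097 0 0 0; 1 0 0.003 0.097 0 0 0"

```text
time_s: 4.33
eef_pos: [0.6817, 0.1859, 0.078]
eef_rot: [0.001, 0.7, 0.714, 0.001]
wrist_force: [-0.1, -0.7, -0.2]
opening: 0.155
grasp_force: 58.9
```

Emit:
servo_tool:
  series: "0.4 0 0 0 0 0 0; 0 0 0 0 0 0 0; -0.2 0 0 0 0 0 0; -0.2 0 0 0 0 0 0; -0.2 0 0 -0.02 0 0 0; -0.2 0 0 -0.05 0 0 0; -0.2 0 0 -0.09 0 0 0; -0.2 -0.03 0 -0.13 0 0 0; -0.2 -0.05 0 -0.13 0 0 0; -0.2 -0.05 0 -0.13 0 0 0; -0.2 -0.05 0 -0.13 0 0 0"

```text
time_s: 5.25
eef_pos: [0.6824, 0.1345, 0.2075]
eef_rot: [0.001, 0.701, 0.714, 0.001]
wrist_force: [-0.1, 1.1, -0.8]
opening: 0.599
grasp_force: 0.0
```

```bash
python3 - <<'E'
from h import *
c=cam("wrist");cv2.imwrite("pics/w3.png",c[0][:,:,::-1])
W=cloud(c);z=W[...,2]
print(tool()[:3,3])
def show(k,m):
    P=W[m]; q=cv2.minAreaRect(P[:,:2].astype(np.float32)*1000); print(k,len(P),P[:,2].mean(),np.round(q[0],1),np.round(q[1],1),round(q[2],2))
d=np.hypot(W[...,0]-.678,W[...,1]-.186)<.05
for h in(.014,.044,.066):
    m=d&(abs(z-h)<.003)
    if m.sum()>5: show(h,m)
mv(.5375,.2915,.16,1)
E
```

```text
[0.68158521 0.13543968 0.2060572 ]
0.014 865 0.01339318185003758 [678.4 186.1] [65.  64.5] 89.28
0.044 1450 0.04368428155819942 [680.3 185.4] [40.4 40.4] 46.8
0.066 293 0.06570527047771169 [680.4 185.4] [14.7 14.5] 1.89
shift mm [ 158.8 -141.    46.2] turn [-0.03 -0.02  0.11]
```

View pics/w3.png

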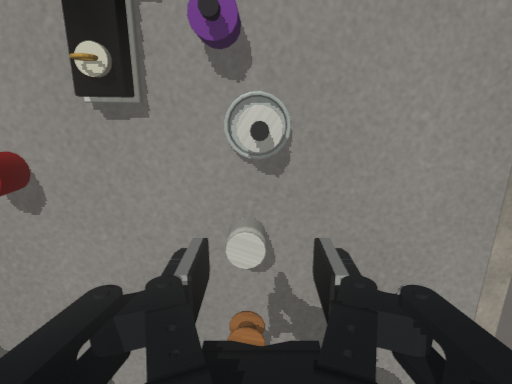

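The picture shows the cap standing upright in the dish at (258,128), with the tin and spool untouched. Measured offset from the dish centre is 2 mm. Next I go over the carriage.

Emit:
servo_tool:
  series: "-0.6 0.03 -0.03 0 0 0 0; -0.6 0.055 -0.055 0 0 0 0; -0.6 0.08 -0.08 0 0 0 0; -0.6 0.1 -0.1 0 0 0 0; -0.6 0.125 -0.12 0 0 0 0; -0.6 0.14 -0.135 0 0 0 0; -0.6 0.144 -0.143 0 0 0 0; -0.6 0.144 -0.143 0 0 0 0; -0.6 0.144 -0.143 0 0 0 0"

```text
time_s: 6.05
eef_pos: [0.5356, 0.2769, 0.2056]
eef_rot: [-0.0, 0.699, 0.715, -0.001]
wrist_force: [-0.3, -0.5, 0.0]
opening: 0.799
grasp_force: 0.0
```

```bash
cat > meas.py <<'E'
from h import *
import sys
def meas(x0,x1,y0,y1,name=None):
    c=cam("wrist"); W=cloud(c);z=W[...,2];g=c[0].max(2)
    if name: cv2.imwrite(f"pics/{name}.png",c[0][:,:,::-1])
    box=(W[...,0]>x0)&(W[...,0]<x1)&(W[...,1]>y0)&(W[...,1]<y1)
    P=W[box&(g<70)&(abs(z-.032)<.004)]
    print("tcp",tool()[:3,3].round(4),"n",len(P))
    q=cv2.minAreaRect(P[:,:2].astype(np.float32)*1000); print("blk",np.round(q[0],1),np.round(q[1],1),round(q[2],2))
    # side edges per y bin
    L=[];Rr=[]
    for y in np.arange(P[:,1].min()+.01,P[:,1].max()-.01,.004):
        s=P[abs(P[:,1]-y)<.002]
        if len(s)>5: L.append((y,s[:,0].min()));Rr.append((y,s[:,0].max()))
    for n,e in(("L",L),("R",Rr)):
        e=np.array(e); k=np.polyfit(e[:,0],e[:,1],1); print(n,"yaw",np.degrees(-np.arctan(k[0])).round(2),"x mid",e[:,1].mean().round(4))
E
python3 - <<'E'
from meas import *
meas(.49,.59,.19,.34,"w4")
mv(.5375,.2915,.042,.8)
E
```

```text
tcp [0.5363 0.2764 0.2058] n 4323
blk [537.7 265.9] [ 45.1 109.9] 0.77
L yaw 0.48 x mid 0.5156
R yaw 0.55 x mid 0.5596
shift mm [ 15.2   1.6 163.8] turn [-0.02  0.03  0.38]
```

Emit:
servo_tool:
  series: "-0.6 0.0145 0.0015 0.035 0 0 0.4; -0.6 0.0145 0.0015 0.07 0 0 0.4; -0.6 0.0145 0.0015 0.105 0 0 0.4; -0.6 0.0145 0.0015 0.135 0 0 0.4; -0.6 0.0145 0.0015 0.153 0 0 0.4; -0.6 0.0145 0.0015 0.161 0 0 0.4; -0.6 0.0145 0.0015 0.164 0 0 0.4; -0.6 0.0145 0.0015 0.164 0 0 0.4; -0.6 0.0145 0.0015 0.164 0 0 0.4"

```text
time_s: 6.85
eef_pos: [0.5387, 0.2912, 0.0437]
eef_rot: [0.001, 0.703, 0.712, 0.001]
wrist_force: [0.4, -0.7, 0.6]
opening: 0.799
grasp_force: 0.0
```

Emit:
servo_tool:
  series: "1 0 0 0 0 0 0; 1 0 0 0 0 0 0; 1 0 0 0 0 0 0; 1 0 0 0 0 0 0; 1 0 0 0 0 0 0; 1 0 0 0 0 0 0; 1 0 0 0 0 0 0; 1 0 0 0 0 0 0"

```text
time_s: 7.52
eef_pos: [0.5384, 0.2918, 0.0444]
eef_rot: [0.001, 0.702, 0.712, 0.001]
wrist_force: [-0.1, -0.9, 6.6]
opening: 0.522
grasp_force: 63.6
```

Emit:
servo_tool:
  series: "1 0 0 -0.003 0 0 0; 1 0 0 -0.003 0 0 0; 1 -0.008 0 -0.003 0 0 0; 1 -0.02 0 -0.003 0 0 0; 1 -0.035 0 -0.003 0 0 0; 1 -0.05 0 -0.003 0 0 0; 1 -0.065 0 -0.003 0 0 0; 1 -0.08 0 -0.003 0 0 0; 1 -0.09 0 -0.003 0 0 0; 1 -0.095 0 -0.003 0 0 0; 1 -0.095 0 -0.003 0 0 0; 1 -0.095 0 -0.003 0 0 0"

```text
time_s: 8.52
eef_pos: [0.5384, 0.196, 0.0453]
eef_rot: [-0.0, 0.703, 0.712, 0.0]
wrist_force: [0.8, -0.0, -4.5]
opening: 0.515
grasp_force: 62.5
```

```bash
python3 - <<'E'
from h import *
o=ctrl.get_obs(); print(o["eef_pos"],o["opening"])
import pickle
a=pickle.load(open("/tmp/ab.pkl","rb"))[0]
W=cloud(a); z=W[...,2]
m=np.zeros((384,512),bool); m[150:200,128:215]=1
P=W[m&(abs(z-.014)<.005)&(W[...,1]>-.16)]
for y in np.arange(-.16,-.08,.008):
    s=P[abs(P[:,1]-y)<.004]
    if len(s): 
        l=s[s[:,0]<.528][:,0];r=s[s[:,0]>.528][:,0]
        print(y.round(3),l.round(3).min() if len(l) else 0,l.max().round(3) if len(l) else 0,r.min().round(3) if len(r) else 0,r.max().round(3) if len(r) else 0)
# shield edges
m[:]=0; m[130:186,138:196]=1
S=W[m&(abs(z-.08)<.005)]
for y in np.arange(-.21,-.14,.01):
    s=S[abs(S[:,1]-y)<.004][:,0]
    if len(s): print("sh",y.round(3),s.min().round(4),s.max().round(4))
E
```

```text
[0.53842981 0.19597861 0.0452917 ] 0.5152205860231407
-0.16 0.488 0.496 0.559 0.567
-0.152 0.465 0.495 0.558 0.588
-0.144 0.487 0.496 0.556 0.566
-0.136 0.483 0.494 0.56 0.568
-0.128 0.477 0.493 0.56 0.573
-0.12 0.474 0.489 0.565 0.575
-0.112 0.472 0.483 0.568 0.579
-0.104 0.468 0.482 0.57 0.582
-0.096 0.469 0.476 0.574 0.584
sh -0.21 0.4623 0.591
sh -0.2 0.4626 0.5938
sh -0.19 0.4622 0.5917
sh -0.18 0.4639 0.5912
sh -0.17 0.4614 0.5909
sh -0.16 0.459 0.5908
sh -0.15 0.4617 0.5911
```

Emit:
servo_tool:
  series: "1 0 0 -0.012 0 0 0; 1 -0.015 -0.001 -0.015 0 0 0; 1 -0.035 -0.003 -0.015 0 0 0; 1 -0.06 -0.005 -0.015 0 0 0; 1 -0.085 -0.007 -0.015 0 0 0; 1 -0.11 -0.009 -0.015 0 0 0; 1 -0.135 -0.011 -0.015 0 0 0; 1 -0.155 -0.0125 -0.015 0 0 0; 1 -0.17 -0.0135 -0.015 0 0 0; 1 -0.178 -0.0137 -0.015 0 0 0; 1 -0.178 -0.0137 -0.015 0 0 0; 1 -0.178 -0.0137 -0.015 0 0 0"

```text
time_s: 9.52
eef_pos: [0.5275, 0.0186, 0.0608]
eef_rot: [0.0, 0.702, 0.712, 0.0]
wrist_force: [-0.2, -0.2, -5.2]
opening: 0.518
grasp_force: 62.6
```

```bash
python3 - <<'E'
from h import *
import pickle
a=cam("scene");b=cam("side");pickle.dump((a,b),open("/tmp/ab2.pkl","wb"))
A=cv2.resize(a[0][80:300,110:400],(790,600)); cv2.imwrite("pics/s2.png",A[:,:,::-1])
W=cloud(a);z=W[...,2];g=a[0].max(2).astype(int)
# plate top, white left of nose
m=(abs(W[...,0]-.526)<.045)&(W[...,1]>-.085)&(W[...,1]<.14)
for lo,hi in((.012,.033),(.035,.06)):
    P=W[m&(z>lo)&(z<hi)]; print(lo,len(P),P.min(0).round(4),P.max(0).round(4))
mv(.5265,.018,.043,.5)
E
```

```text
0.012 629 [ 0.5014 -0.0667  0.013 ] [0.5581 0.1127 0.033 ]
0.035 493 [ 0.5019 -0.0632  0.035 ] [0.5653 0.107  0.0598]
shift mm [-1.3 -0.7 17.5] turn [ 0.01 -0.02  0.34]
```

View pics/s2.png

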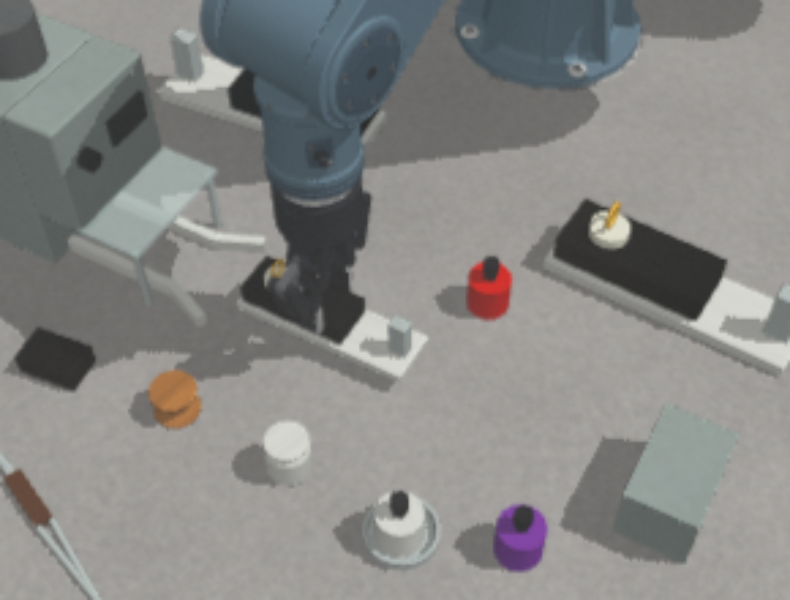

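Emit:
servo_tool:
  series: "1 0 -0.0005 0.008 0 0 0; 1 0 -0.0005 0.014 0 0 0; 1 0 -0.0005 0.017 0 0 0; 1 0 -0.0005 0.018 0 0 0; 1 0 -0.0005 0.018 0 0 0; 1 0 -0.0005 0.018 0 0 0"

```text
time_s: 10.12
eef_pos: [0.5264, 0.019, 0.0443]
eef_rot: [-0.001, 0.702, 0.712, -0.0]
wrist_force: [-12.4, 1.4, 26.0]
opening: 0.519
grasp_force: 65.9
```

Emit:
servo_tool:
  series: "0.2 0 0 0 0 0 0; -0.2 0 0 0 0 0 0; -0.6 0 0 0 0 0 0; -0.6 0 0 0 0 0 0; -0.6 0 0 0 0 0 0; -0.6 0 0 -0.03 0 0 0; -0.6 0 0 -0.07 0 0 0; -0.6 0 0 -0.11 0 0 0; -0.6 0 0 -0.15 0 0 0; -0.6 0 0 -0.16 0 0 0; -0.6 0 0 -0.16 0 0 0"

```text
time_s: 11.03
eef_pos: [0.5293, 0.0177, 0.2065]
eef_rot: [0.003, 0.702, 0.712, 0.002]
wrist_force: [0.3, -0.0, 0.3]
opening: 0.796
grasp_force: 0.0
```

```bash
python3 - <<'E'
from meas import *
meas(.48,.58,-.07,.06,"w5")
c=cam("wrist");W=cloud(c);z=W[...,2]
P=W[(abs(z-.05)<.003)&(abs(W[...,0]-.527)<.03)&(abs(W[...,1]-.098)<.03)]
print("post",len(P),P.mean(0).round(4),P.min(0).round(4),P.max(0).round(4))
P=W[(abs(z-.01)<.003)&(abs(W[...,0]-.527)<.04)&(W[...,1]>.07)&(W[...,1]<.15)]
q=cv2.minAreaRect(P[:,:2].astype(np.float32)*1000); print("plate",np.round(q[0],1),np.round(q[1],1),round(q[2],2),P[:,1].max())
print(ctrl.get_obs()["wrist_force"])
E
```

```text
tcp [0.5277 0.018  0.2037] n 4164
blk [527.1  -6.8] [ 45.  110.2] 0.63
L yaw 0.79 x mid 0.5051
R yaw 0.5 x mid 0.5491
post 371 [0.5255 0.098  0.0497] [0.5192 0.0891 0.0473] [0.5324 0.1066 0.0518]
plate [525.5  91.5] [54.1 42.3] 0.79 0.11302045845551474
[ 0.0637746   0.08089643 -1.14381356]
```

View pics/w5.png

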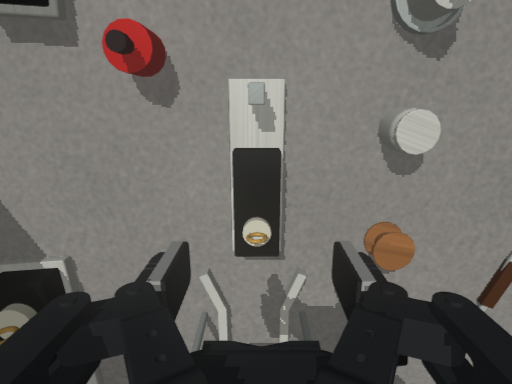

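The picture shows the carriage standing at (257,165) with its post at (257,93). The two rail flares begin at (205,277) and (302,277), so I'll check alignment from these.

```bash
python3 - <<'E'
from h import *
c=cam("wrist");W=cloud(c);z=W[...,2];g=c[0].min(2)
for r in range(276,340,6):
    m=np.zeros((384,512),bool); m[r-2:r+3,190:325]=1
    s=W[m&(abs(z-.014)<.006)]; l=s[s[:,0]<.527]; q=s[s[:,0]>.527]
    if len(l) and len(q): print(r,"y",l[:,1].mean().round(4),q[:,1].mean().round(4),"L",l[:,0].min().round(4),l[:,0].max().round(4),"R",q[:,0].min().round(4),q[:,0].max().round(4),"mid",((l[:,0].max()+q[:,0].min())/2).round(4))
mv(.5258,.098,.12,.6)
E
```

```text
276 y -0.0941 -0.0925 L 0.4635 0.4739 R 0.5718 0.5831 mid 0.5229
282 y -0.0997 -0.0983 L 0.4644 0.4779 R 0.5689 0.5822 mid 0.5234
288 y -0.107 -0.1058 L 0.4673 0.481 R 0.5658 0.5796 mid 0.5234
294 y -0.1148 -0.1133 L 0.4705 0.4843 R 0.5627 0.5757 mid 0.5235
300 y -0.1225 -0.1214 L 0.4735 0.4876 R 0.5597 0.5726 mid 0.5237
306 y -0.13 -0.1291 L 0.4767 0.491 R 0.5563 0.5696 mid 0.5237
312 y -0.1378 -0.1367 L 0.481 0.4925 R 0.5552 0.5665 mid 0.5239
318 y -0.147 -0.1458 L 0.4629 0.493 R 0.5554 0.5852 mid 0.5242
324 y -0.1533 -0.1523 L 0.4617 0.4931 R 0.5549 0.5865 mid 0.524
330 y -0.1621 -0.1616 L 0.4691 0.4932 R 0.555 0.5644 mid 0.5241
336 y -0.1707 -0.1698 L 0.4836 0.4932 R 0.5551 0.5647 mid 0.5242
shift mm [79.6  1.4 80.6] turn [-0.14 -0.03  0.17]
```

Lane middle is x≈0.524 at y=-0.15 with yaw about 0.7°. The carriage stands within 5 mm of the lane line and parallel to it. I take the tail post next and correct sideways while sliding.

Emit:
servo_tool:
  series: "-0.3 0.02 0 0 0 0 0; -0.3 0.05 -0.001 0.02 0 0 0; -0.3 0.075 -0.001 0.06 0 0 0; -0.3 0.0805 -0.001 0.09 0 0 0; -0.3 0.0805 -0.001 0.12 0 0 0; -0.3 0.0805 -0.001 0.14 0 0 0; -0.3 0.0805 -0.001 0.15 0 0 0; -0.3 0.0805 -0.001 0.155 0 0 0; -0.3 0.0805 -0.001 0.155 0 0 0; -0.3 0.0805 -0.001 0.155 0 0 0"

```text
time_s: 12.02
eef_pos: [0.5249, 0.0984, 0.0477]
eef_rot: [0.0, 0.702, 0.712, 0.0]
wrist_force: [0.7, 0.0, 0.1]
opening: 0.652
grasp_force: 0.0
```

```bash
python3 -c "
from h import *
mv(.526,.098,.048,.6); print(tool()[:3,3])"
```

```text
shift mm [-0.4  1.1 -0.3] turn [0.02 0.   0.16]
[0.5249414  0.09843575 0.04765651]
```

Emit:
servo_tool:
  series: "1 0 0.0005 0 0 0 0; 1 0 0.0005 0 0 0 0; 1 0 0.0005 0 0 0 0; 1 0 0.0005 0 0 0 0; 1 0 0.0005 0 0 0 0; 1 0 0.0005 0 0 0 0; 1 0 0.0005 0 0 0 0"

```text
time_s: 12.6
eef_pos: [0.5259, 0.0986, 0.0485]
eef_rot: [0.001, 0.702, 0.712, 0.001]
wrist_force: [-1.0, -1.1, 6.3]
opening: 0.152
grasp_force: 59.6
```

Emit:
servo_tool:
  series: "1 -0.005 -0.001 0 0 0 0; 1 -0.012 -0.002 0 0 0 0; 1 -0.02 -0.003 0 0 0 0; 1 -0.028 -0.0035 0 0 0 0; 1 -0.038 -0.0035 0 0 0 0; 1 -0.048 -0.0035 0 0 0 0; 1 -0.058 -0.0035 0 0 0 0; 1 -0.068 -0.0035 0 0 0 0; 1 -0.078 -0.0035 0 0 0 0; 1 -0.086 -0.0035 0 0 0 0; 1 -0.09 -0.0035 0 0 0 0; 1 -0.09 -0.0035 0 0 0 0"

```text
time_s: 13.6
eef_pos: [0.5237, 0.0084, 0.0485]
eef_rot: [0.001, 0.703, 0.712, 0.001]
wrist_force: [-0.4, 1.9, 6.9]
opening: 0.153
grasp_force: 59.7
```

```bash
python3 - <<'E'
from h import *
a=cam("scene")
A=cv2.resize(a[0][80:250,110:337],(800,599)); cv2.imwrite("pics/s3.png",A[:,:,::-1])
o=ctrl.get_obs();print(o["eef_pos"],o["wrist_force"],o["torque"],o["opening"])
E
```

```text
[0.52371716 0.00835289 0.04853061] [0.05619087 1.37161368 5.93172775] [ 0.16365276  0.18351127 -0.08935001] 0.1484481925946887
```

View pics/s3.png

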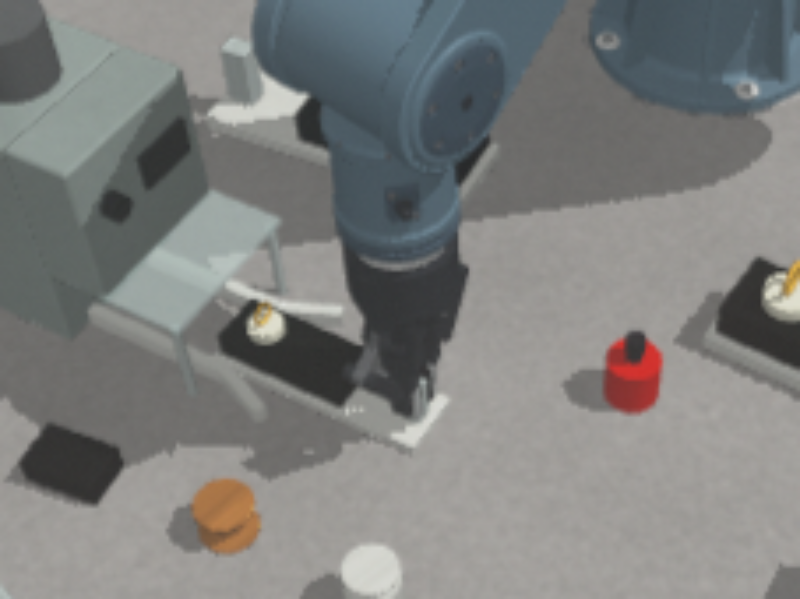

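The carriage sits centred between the flared rails in the picture, its nose (230,340) about to pass under the shield. I continue.

Emit:
servo_tool:
  series: "1 -0.008 0 0 0 0 0; 1 -0.018 0 0 0 0 0; 1 -0.028 0 0 0 0 0; 1 -0.038 0 0 0 0 0; 1 -0.048 0 0 0 0 0; 1 -0.058 0 0 0 0 0; 1 -0.068 0 0 0 0 0; 1 -0.078 0 0 0 0 0; 1 -0.086 0 0 0 0 0; 1 -0.092 0 0 0 0 0; 1 -0.096 0 0 0 0 0; 1 -0.096 0 0 0 0 0"

```text
time_s: 14.65
eef_pos: [0.5248, -0.0873, 0.0485]
eef_rot: [0.0, 0.702, 0.712, 0.001]
wrist_force: [-0.4, 3.8, 7.9]
opening: 0.155
grasp_force: 59.8
```

Emit:
servo_tool:
  series: "1 -0.003 0 0 0 0 0; 1 -0.006 0 0 0 0 0; 1 -0.009 0 0 0 0 0; 1 -0.011 0 0 0 0 0; 1 -0.012 0 0 0 0 0; 1 -0.012 0 0 0 0 0"

```text
time_s: 15.15
eef_pos: [0.525, -0.0983, 0.0485]
eef_rot: [0.0, 0.702, 0.712, 0.001]
wrist_force: [0.1, 7.8, 9.1]
opening: 0.151
grasp_force: 60.0
```

Emit:
servo_tool:
  series: "1 -0.001 0 0 0 0 0; 1 -0.002 0 0 0 0 0; 1 -0.003 0 0 0 0 0; 1 -0.003 0 0 0 0 0; 1 -0.003 0 0 0 0 0"

```text
time_s: 15.57
eef_pos: [0.525, -0.1011, 0.0485]
eef_rot: [-0.0, 0.702, 0.712, 0.001]
wrist_force: [-0.1, 9.3, 9.3]
opening: 0.15
grasp_force: 60.0
```

Emit:
servo_tool:
  series: "1 -0.001 0 0 0 0 0; 1 -0.002 0 0 0 0 0; 1 -0.002 0 0 0 0 0; 1 -0.002 0 0 0 0 0"

```text
time_s: 15.9
eef_pos: [0.5249, -0.102, 0.0485]
eef_rot: [-0.001, 0.702, 0.712, 0.002]
wrist_force: [0.4, 12.7, 11.0]
opening: 0.149
grasp_force: 60.3
```

Emit:
servo_tool:
  series: "1 -0.001 0 0 0 0 0; 1 -0.002 0 0 0 0 0; 1 -0.003 0 0 0 0 0; 1 -0.003 0 0 0 0 0; 1 -0.003 0 0 0 0 0"

```text
time_s: 16.32
eef_pos: [0.5249, -0.1022, 0.0485]
eef_rot: [-0.002, 0.702, 0.712, 0.003]
wrist_force: [1.1, 25.7, 14.7]
opening: 0.151
grasp_force: 60.8
```

The force rises to 26 N with no further travel at y=-0.102, where I expected -0.1015, so it is at the stop. I ease off, release and lift away.

Emit:
servo_tool:
  series: "1 0.002 0 0 0 0 0; 1 0.003 0 0 0 0 0; 0.6 0.003 0 0 0 0 0; 0.2 0.003 0 0 0 0 0; -0.2 0.003 0 0 0 0 0; -0.2 0.003 0 0 0 0 0; -0.2 0.003 0 0 0 0 0; -0.2 0.003 0 -0.015 0 0 0; -0.2 0.003 0 -0.045 0 0 0; -0.2 0.003 0 -0.08 0 0 0; -0.2 0.02 0 -0.11 0 0 0; -0.2 0.05 0 -0.14 0 0 0"

```text
time_s: 17.32
eef_pos: [0.524, -0.0599, 0.1885]
eef_rot: [0.001, 0.704, 0.711, -0.0]
wrist_force: [0.6, 0.0, 0.3]
opening: 0.601
grasp_force: 0.0
```

Emit:
servo_tool:
  series: "-0.2 0.02 0 -0.02 0 0 0; -0.2 0.04 0 -0.02 0 0 0; -0.2 0.04 0 -0.02 0 0 0; -0.2 0.04 0 -0.02 0 0 0; -0.2 0.04 0 -0.02 0 0 0"

```text
time_s: 17.73
eef_pos: [0.5227, -0.0185, 0.206]
eef_rot: [-0.0, 0.702, 0.712, -0.001]
wrist_force: [0.8, -0.6, 0.0]
opening: 0.598
grasp_force: 0.0
```

```bash
python3 - <<'E'
from h import *
w=cam("wrist");a=cam("scene")
A=cv2.resize(a[0][80:300,110:400],(560,425)); 
cv2.imwrite("pics/f.png",np.vstack([cv2.copyMakeBorder(A,0,0,0,0,cv2.BORDER_CONSTANT)])[:,:,::-1])
W=cloud(w);z=W[...,2]
print(tool()[:3,3],ctrl.get_obs()["wrist_force"])
for h,n in((.05,"post"),(.01,"plate"),(.08,"shield")):
    P=W[(abs(z-h)<.003)&(abs(W[...,0]-.525)<(.04 if h<.06 else .07))&(W[...,1]>(-.145 if h<.06 else -.16))&(W[...,1]<-.06)]
    print(n,len(P),P.mean(0).round(4) if len(P) else 0, P.min(0).round(4) if len(P) else 0,P.max(0).round(4) if len(P) else 0)
E
```

```text
[ 0.52267973 -0.01884528  0.20583616] [-0.30983697 -1.2681664   0.24202852]
post 238 [ 0.5245 -0.1013  0.0492] [ 0.518  -0.1107  0.0472] [ 0.531  -0.0926  0.0518]
plate 1980 [ 0.5254 -0.1165  0.0095] [ 0.4851 -0.145   0.007 ] [ 0.565  -0.0866  0.013 ]
shield 1596 [ 0.5247 -0.1527  0.0792] [ 0.464 -0.16   0.077] [ 0.5842 -0.1457  0.0814]
```

View pics/f.png

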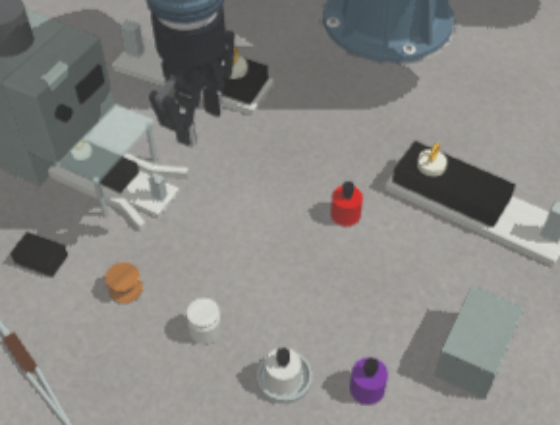

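The picture shows the carriage home under the shield, with its post at (157,187). The cap is upright in the dish at (284,370) and the bystanders are in place. The post stands 44.4 mm outside the shield edge (45 expected).

```bash
python3 -c "
from bench import ctrl
print(ctrl.hand_in())"
```

```text
the job is handed in; nothing more can be done
None
```

I handed the job in at about 18 s on the robot clock: the cap stands upright in the dish, 2 mm off centre, and the carriage is against the stop under the shield. It was set down about 5 mm to the side of the lane line and corrected while sliding in; no verdict came back.

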